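# Feed a wax tin into the warming tunnel with one turn of the feeder's flywheel

### The job

Stand the small wax tin upright in the feeder's loading slot, between the pusher and the mouth of the warming tunnel. Then press a fingertip lightly (below 2 kg of push) on the rubber face of the flat flywheel and drag it round clockwise, seen from above, through exactly one revolution, so that the pusher carries the tin into the tunnel and comes all the way back home with the wheel's index bar at the pointer again. Let go of everything, and leave the other things on the bench alone.

Things in the scene. Friction and masses are not known exactly. Their poses are not given: they have to be found in the camera images.
- feeder: Tin feeder fixed to the bench, 150 mm (x) by 415 mm (y), z up. Origin on the bench under the wheel's axle. A grey housing (150 x 170 mm, 65 mm high) carries a flat horizontal flywheel, 148 mm across, centred over the origin. Towards -y runs a bed (top 8 mm above the bench) with low guides (62 mm apart, top 22 mm above the bench) into a roofed steel tunnel. Keep the fingers' force on it below 20 N
- axle (a point): Point on the wheel's axis at the housing's top, 65 mm above the bench; axes as the feeder's. The wheel's smooth level rubber face (radius 71 mm, no crank, friction about 1) is nominally 30 mm above this point, but its spindle is clamped anywhere from 8 mm lower to 8 mm higher, which no reading tells: feel for it. Sprung: it sinks 1 mm for each 6 N of push, 6 mm at most
- feed_wheel (a joint): Angle of the flywheel, rad: 0 at the start (light bar inlaid in its face at the pointer block on the housing's -x edge), growing clockwise seen from above; 6.283 after one revolution. Dragging it takes 1.5 to 3 N sideways at 50 mm from the axle, so a push of 8 to 12 N drives it, some slip is normal, more with a lighter push. It stays where it is left
- pusher (a joint): How far the pusher is out along the feeder's -y, m: 0 at home (its face 120 mm from the axle), 0.115 at half a turn of the wheel, 0 again after a whole turn (driven by a crank under the wheel)
- slot (a point): Centre of the loading slot on the bed's top (8 mm above the bench), where the tin's bottom centre should stand; 163 mm from the axle along the feeder's -y. The slot is 85 mm long (pusher's face to tunnel mouth) and 62 mm wide
- mouth (a point): Middle of the tunnel's mouth at the bed's top, 205 mm from the axle along the feeder's -y. The tunnel is 62 mm wide, 68 mm high and 122 mm deep inside, closed at its far end; its roof's top is 79 mm above the bench
- wax_tin: The small open pale tin of set wax to be fed, 54 mm across, 50 mm high, about 0.1 kg; origin at the centre of its underside, z up. Grip it across the rim (open it to 70 mm or more first)
- big_tin: Bystander: a large open grey tin, 89 mm across and 75 mm high; origin at the centre of its underside
- scraper: Bystander: a scraper with a wooden handle, 171 x 37 x 18 mm, lying on the bench; origin at the centre of its underside
- steel_jar: Bystander: a closed grey jar, 78 mm across and 107 mm high; origin at the centre of its underside
Not all that is in view belongs to the job. There is more than one size of the wax_tin; the one meant has the size given above.

How it is judged (in metres and radians):
On the way, in this order (a step that is already met when the one before it is completed fails the run):
1. the tin stands upright on the bed in the loading slot, released, the pusher still at home (y of wax_tin in the frame of slot between -0.022 and 0.022 m and x of wax_tin in the frame of slot between -0.007 and 0.007 m and z of wax_tin in the frame of slot below 0.004 m and angle between wax_tin's own z axis and vertical below 0.1 rad and contact force between wax_tin and the fingers below 0.1 N and value of joint feed_wheel below 0.3 rad), for 0.2 s.
2. half a turn: the pusher is fully out and the tin is inside the tunnel (value of joint pusher above 0.108 m and y of wax_tin in the frame of feeder below -0.245 m), for 0.05 s.
At the end, for the whole second after the job is handed in: The wheel stands still one whole revolution clockwise from its start (within 0.14 rad, 8 degrees), the pusher is home (within 6 mm), and the tin stands upright and still on the bed inside the tunnel (its centre 245 to 305 mm from the axle along the feeder's -y) (value of joint feed_wheel between 6.143 and 6.423 rad and velocity of joint feed_wheel between -0.05 and 0.05 rad/s and value of joint pusher below 0.006 m and y of wax_tin in the frame of feeder between -0.305 and -0.245 m and x of wax_tin in the frame of feeder between -0.01 and 0.01 m and z of wax_tin in the frame of feeder below 0.012 m and angle between wax_tin's own z axis and vertical below 0.1 rad and linear speed of wax_tin below 0.01 m/s); the robot touches nothing.
It fails at once if the fingers bear on the feeder with more than 20 N (contact force between the fingers and feeder above 20 N).
It fails at once if the wheel is turned past one revolution by more than 0.3 rad, or backwards by more than 0.3 rad (value of joint feed_wheel above 6.583 rad or value of joint feed_wheel below -0.3 rad).
It fails at once if the wax tin is tipped over (angle between wax_tin's own z axis and vertical above 0.6 rad).
It fails at once if a bystander is moved by more than 30 mm (distance of any of big_tin, scraper, steel_jar from where it was at the start of the episode above 0.03 m).
It also fails if it takes over 69 s, if anything falls off the work surface, if the arm or the gripper's body presses on something with over 40 N, if the wrist force passes 120 N, or if a joint passes its speed limit or range.

### The arm

A 7-joint arm with a two-finger parallel gripper is mounted at the origin on a cart in front of the work surface, level with it; the furniture and walls round the work are solid. World frame = base frame: x ahead of the robot, y to its left, z up, the work surface at z = 0. Lengths are in m, angles in degrees, forces in N, time in s.
With the tool pointing down it reaches from about 0.35 to 0.775 m from the base axis. Payload 3.1 kg.
Tool frame: the origin (TCP) lies on the centre line of the jaws, within the pads' length; the fingertips stand 17 mm ahead of it and the grasp point (between the pads) lies 2 mm behind it (robot.tip_reach is the distance from the TCP to the fingertips, in m); z points along the fingers, y is the line along which they close (so a half turn about z gives the same grasp; the last joint's range is limited). The gripper opens to 85 mm and grips with 20 to 120 N. Pads are 22 mm wide; open, the fingers measure 114 mm over their backs; the gripper's body (76 mm by 85 mm) begins 54 mm behind the grasp point. The pads swing forward as they close: fully open they stand 13 mm farther back than shut.
Start: joints at [72.726, 17.813, 0.802, 86.603, -0.252, 75.585, -1.558], TCP at [0.141, -0.532, 0.248] pointing down, gripper open.
Joint ranges: [-154.91, 154.91], [-16.99, 109.72], [-72.82, 74.43], [7.12, 147.25], [-82.49, 262.49], [11.32, 116.49], [-174.64, 174.64]. Speed limits (degrees/s): [159.86, 159.86, 180, 180, 180, 180, 180].

### API

Orientations are given as [roll, pitch, yaw] about the fixed x, y, z axes, in that order (R = Rz(yaw) Ry(pitch) Rx(roll)).
In Python, from station import robot, fingers, vision, workorder, recognise gives the robot as it stands. Calls block until the motion is done:
- robot.move_to(position, orientation): joint-space move of the TCP to a pose.
- robot.line_to(position, orientation=None, velocity=0.15, f_stop=None): straight line of the TCP; orientation=None keeps the orientation; velocity is the mean speed in m/s. With f_stop (N) it stops when the force on the tool has changed by that much, and returns True; else False.
- robot.move_j(angles): joint-space move.
- fingers.gripper_to(opening, force=None): opening from 0.0 (shut) to 1.0 (fully open); force is the grip in N (None keeps the last); returns when the fingers have stopped.
- robot.pause(seconds).
- robot.inverse_kinematics(position, orientation): joint angles nearest the present ones, or None.
- vision.grab_frame(name): name is "scene" or "top"; returns the picture (420x560x3 uint8, red, green, blue); there is no depth.
- vision.calibration(name): a dict with "mtx" (3x3 intrinsics, pixels), "extrinsics" (4x4, takes a point from world to camera coordinates). Camera axes: x right, y up, looking along -z (the intrinsics and any distortion apply to the point x, -y, -z); pixel columns grow to the right and rows downward; lengths in m; the calibration is good to about 2 mm. A picture is of the moment at which its call begins. calibration takes no time and is no camera call.
A pose or a line that the arm cannot do raises robot.PlanningError and nothing moves.
- workorder.close_job(): hands the job in; it is judged then, once.
Trained networks look in the newest picture that a camera, given by its name, has taken for a name from the list of things; names that differ only in an ending like _2 or _b are one class to them, and where a whole thing is asked for, a point or a joint stands for the part that bears it (a point fixed in the world has none). Each returns a list of dicts, best first, with "p" (0 to 1); they miss things now and then, are a little off and sometimes report something else, mostly with a low value. They report only what shows in the picture. A call takes as long as a camera call. They do not tell look-alikes from the thing itself.
- recognise(label, camera): "rect" ([centre column, centre row, width, height] in pixels, round what is visible of it).
Readings, each from a call of its own:
- robot.current_time_s(): time.
- robot.current_joint_positions(): joint angles.
- robot.current_dq(): joint speeds.
- robot.current_joint_torque(): joint torques, N m.
- robot.current_tool_pos(): TCP position.
- robot.current_eef_rot(): TCP orientation.
- robot.current_contact_force(): force on the tool from outside, world axes, zero at the start.
- robot.current_torque(): the same for the moment, N m.
- robot.current_finger_gap(): opening from 0.0 (shut) to 1.0 (fully open).
- robot.current_gripper_force(): force on a finger pad.
Only numpy, scipy, OpenCV 4.12 (cv2) and the standard library are available. Lean on these libraries where they do the work, as an engineer would, in place of code of your own. Each camera call takes 0.05 s, during which the arm holds its last target. There are 200 camera calls.

## Working session

There is one attempt and no reset: what is moved stays moved. The work goes in short steps, each a Python script; the robot and the scene stay as the last script left them, time stands still between calls to the robot, and variables do not carry over. Pictures are saved under pics/ and viewed, at most 10 in all, crops included, and the job is handed in when it is done.

```bash
mkdir -p pics; ls
cat > h.py <<'E'
import numpy as np, cv2
from station import robot, fingers, vision, workorder, recognise
def ray(cam,uv):
    c=vision.calibration(cam);K=np.array(c["mtx"],float);E=np.array(c["extrinsics"],float)
    d=np.array(c.get("dist",np.zeros(5)),float)
    p=cv2.undistortPoints(np.array([[uv]],float),K,d)[0,0]
    R,t=E[:3,:3],E[:3,3]
    return -R.T@t, R.T@np.array([p[0],-p[1],-1.0])
def at_z(cam,uv,z):
    o,d=ray(cam,uv); return o+d*(z-o[2])/d[2]
def pix(cam,P):
    c=vision.calibration(cam);K=np.array(c["mtx"],float);E=np.array(c["extrinsics"],float)
    q=(E[:3,:3]@np.atleast_2d(P).T).T+E[:3,3]; q=q*[1,-1,-1]
    return cv2.projectPoints(q,np.zeros(3),np.zeros(3),K,np.array(c.get("dist",np.zeros(5)),float))[0][:,0]
def snap(cam,name,crop=None,s=1):
    im=vision.grab_frame(cam)
    o=im if crop is None else im[crop[1]:crop[3],crop[0]:crop[2]]
    o=cv2.resize(o,None,fx=s,fy=s,interpolation=cv2.INTER_CUBIC)
    cv2.imwrite("pics/"+name+".png",o[...,::-1]); return im
E
python3 - <<'E'
from h import *
a=vision.grab_frame("scene");b=vision.grab_frame("top")
cv2.imwrite("pics/scene0.png",a[...,::-1]);cv2.imwrite("pics/top0.png",b[...,::-1])
for cam in("scene","top"):
    c=vision.calibration(cam);print(cam,c.keys(),ray(cam,(280,210)))
    for l in("feeder","feed_wheel","wax_tin","big_tin","scraper","steel_jar","pusher"):
        try: print(l,[(round(r["p"],2),np.round(r["rect"]).tolist()) for r in recognise(l,cam)])
        except Exception as e: print(l,e)
print(robot.current_time_s())
E
```

```text
pics
scene dict_keys(['mtx', 'extrinsics']) (array([ 0.24490594, -0.73713924,  0.67393214]), array([ 0.35271589,  0.64992137, -0.67329349]))
feeder [(0.73, [212.0, 179.0, 105.0, 115.0])]
feed_wheel [(0.86, [196.0, 135.0, 50.0, 31.0])]
wax_tin [(0.97, [265.0, 275.0, 21.0, 35.0]), (0.83, [204.0, 268.0, 36.0, 46.0]), (0.75, [236.0, 306.0, 14.0, 26.0]), (0.46, [216.0, 176.0, 18.0, 16.0])]
big_tin [(0.8, [314.0, 256.0, 45.0, 52.0])]
scraper [(0.69, [344.0, 218.0, 27.0, 33.0])]
steel_jar [(0.68, [400.0, 313.0, 57.0, 67.0])]
pusher [(0.48, [215.0, 176.0, 16.0, 15.0])]
top dict_keys(['mtx', 'extrinsics']) (array([ 0.46197126, -0.13103601,  1.23653747]), array([ 0.05813892, -0.00173077, -0.9983434 ]))
feeder [(0.58, [194.0, 224.0, 156.0, 62.0])]
feed_wheel [(0.56, [143.0, 222.0, 56.0, 57.0])]
wax_tin [(0.84, [331.0, 240.0, 20.0, 19.0]), (0.64, [304.0, 277.0, 28.0, 26.0]), (0.47, [341.0, 272.0, 16.0, 21.0])]
big_tin [(0.81, [338.0, 194.0, 35.0, 30.0])]
scraper [(0.86, [308.0, 147.0, 27.0, 53.0])]
steel_jar [(0.68, [415.0, 182.0, 39.0, 34.0])]
pusher [(0.43, [190.0, 223.0, 11.0, 20.0])]
0.8
```

View pics/scene0.png

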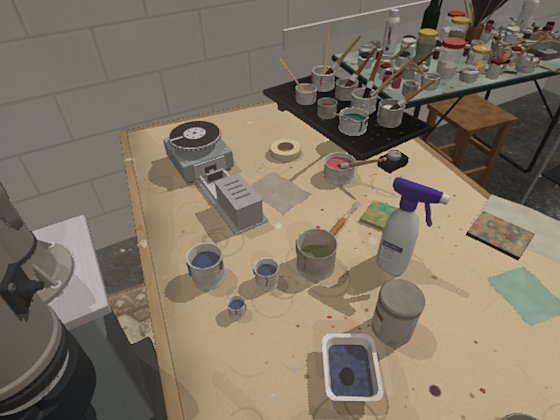

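View pics/top0.png

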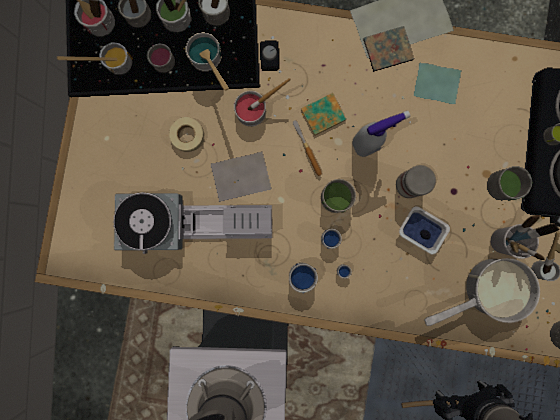

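Run:
```python
from h import *
for n,uv,w in(("a",(331,240),20),("b",(304,277),27),("c",(341,272),16)):
    for z in (0.05,):
        p=at_z("top",uv,z); q=at_z("top",(uv[0]+w,uv[1]),z); print(n,p.round(4),"w",np.linalg.norm(q-p).round(4))
print("wheel",at_z("top",(143,222),.095).round(4))
for c in ((194-78,224),(194+78,224)): print(at_z("top",c,.07).round(4))
im=cv2.imread("pics/top0.png")[180:310,90:380]
cv2.imwrite("pics/crop.png",cv2.resize(im,None,fx=2.75,fy=2.75,interpolation=cv2.INTER_CUBIC))
```

```text
a [ 0.4552 -0.2708  0.05  ] w 0.0531
b [ 0.3555 -0.2016  0.05  ] w 0.0714
c [ 0.3715 -0.2991  0.05  ] w 0.0423
wheel [0.4874 0.2177 0.095 ]
[0.4806 0.296  0.07  ]
[ 0.4926 -0.1132  0.07  ]
```

View pics/crop.png

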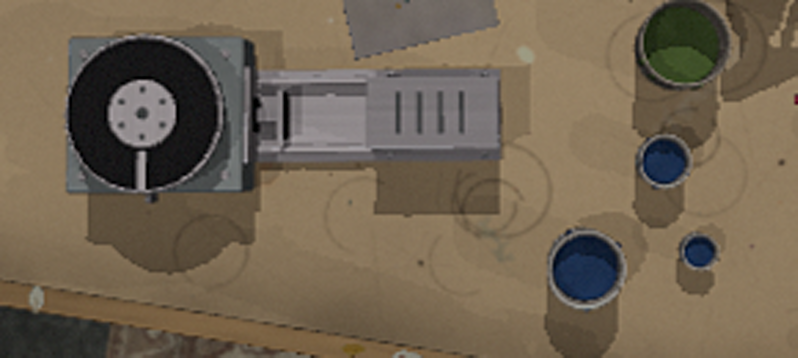

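The scene image shows the feeder on the far left (about 212,179) with the wheel's bar pointing towards the robot.

Candidates for the wax tin in the top image, all blue-filled pale tins:
- (331,240), about 53 mm across
- (304,277), about 71 mm across
- (341,272), about 42 mm across

The big grey tin with green contents at (338,194) is a bystander. I choose (331,240), since it matches the 54 mm given, and the crop shows it between the other two in size.

```bash
cat > fit.py <<'E'
from h import *
from scipy.optimize import least_squares
# crop pixels (2.75x, offset 90,180) -> full
def F(p): return (np.array(p,float)+.5)/2.75-.5+[90,180]
obs=[((-75,85,65),(67,191)),((75,85,65),(69,37)),((75,-85,65),(255,38)),((-75,-85,65),(253,191)),((0,-205,79),(367,114)),((0,-330,79),(500,114))]
L=np.array([o[0] for o in obs])/1000.;U=np.array([F(o[1]) for o in obs])
def W(v,P): c,s=np.cos(v[2]),np.sin(v[2]); P=np.atleast_2d(P); return np.c_[v[0]+c*P[:,0]-s*P[:,1],v[1]+s*P[:,0]+c*P[:,1],P[:,2]]
r=least_squares(lambda v:(pix("top",W(v,L))-U).ravel(),[.487,.217,0.],loss="soft_l1",f_scale=.5)
v=r.x
E
python3 - <<'E'
from fit import *
print(v,np.degrees(v[2]));print((pix("top",W(v,L))-U).round(2).tolist())
pts=[(0,-163,8),(31,-120,22),(-31,-120,22),(0,0,95),(-75,-85,65),(75,-85,65),(31,-205,76),(0,-330,79)]
P=W(v,np.array(pts)/1e3);print(P[0])
sc=pix("scene",P);tp=pix("top",P)
a=cv2.imread("pics/scene0.png");b=cv2.imread("pics/top0.png")
A=cv2.resize(a[110:240,140:290],None,fx=4,fy=4,interpolation=cv2.INTER_CUBIC)
B=cv2.resize(b[180:260,100:290],None,fx=4,fy=4,interpolation=cv2.INTER_CUBIC)
for q in sc: cv2.circle(A,tuple(int(x) for x in ((q-[140,110]+.5)*4)),3,(0,0,255),1)
for q in tp: cv2.circle(B,tuple(int(x) for x in ((q-[100,180]+.5)*4)),3,(0,0,255),1)
cv2.imwrite("pics/chkA.png",A);cv2.imwrite("pics/chkB.png",B)
# scene check of tin
p=at_z("top",(331,240),.05);print(p, pix("scene",[p,[p[0],p[1],0]]), robot.current_eef_rot(), robot.tip_reach, robot.current_finger_gap())
E
```

```text
[0.49053929 0.21695327 0.02824692] 1.618429512291692
[[-0.1, 0.56], [0.45, -0.34], [-3.01, -0.66], [-3.08, 0.64], [0.75, -0.07], [0.43, -0.03]]
[0.49514293 0.05401829 0.008     ]
[ 0.4552039  -0.27081651  0.05      ] [[262.92372208 267.62046074]
 [263.96816086 282.52809099]] [1.79994648e+02 2.56812539e-03 1.48904104e+01] 0.017 0.9965725113221073
```

View pics/chkA.png

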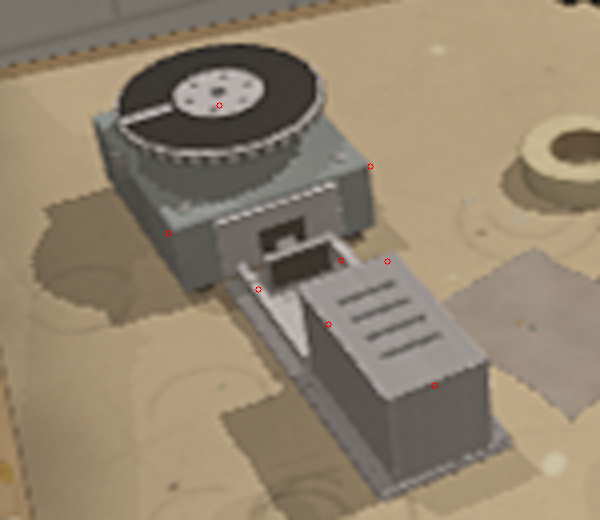

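View pics/chkB.png

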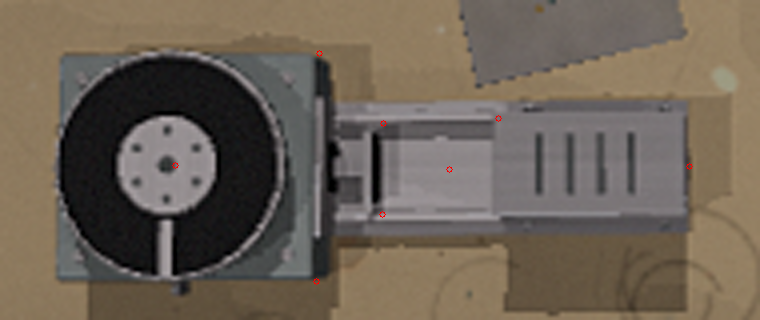

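```bash
cat > fit2.py <<'E'
from fit import W
from h import *
from scipy.optimize import least_squares
B=lambda p:(np.array(p,float)+.5)/4-.5+[100,180]
A=lambda p:(np.array(p,float)+.5)/4-.5+[140,110]
def model(v):
    h,ye=v[3],v[4]
    T=[(-.075,.085,.065),(.075,.085,.065),(.075,-.085,.065),(-.075,-.085,.065),(0,-.205,.079),(0,ye,.079),(0,0,h)]
    S=[(0,-.205,.079),(0,ye,.079),(0,0,h)]
    return np.r_[pix("top",W(v,np.array(T))),pix("scene",W(v,np.array(S)))]
U=np.r_[[B(p) for p in((57,280),(60,54),(313,54),(311,280),(494,164),(688,164),(166,164))],[A(p) for p in((348,275),(438,380),(218,92))]]
r=least_squares(lambda v:(model(v)-U).ravel(),[.487,.217,0.,.095,-.33],loss="soft_l1",f_scale=.5,x_scale=[.01,.01,.01,.01,.01])
v=r.x
E
python3 - <<'E'
from fit2 import *
print(v);print((model(v)-U).round(2).tolist());print(W(v,(0,-.163,.008)))
E
```

```text
[ 0.49065938  0.21876094  0.03505657  0.10493011 -0.33076022]
[[-0.42, 0.22], [-0.28, -0.17], [0.65, -0.57], [0.74, -0.14], [0.07, -0.16], [-0.09, -0.45], [0.32, -0.04], [-1.03, -1.14], [-0.3, 0.51], [-0.63, -0.03]]
[[0.49637243 0.05586109 0.008     ]]
```

Run:
```python
from fit2 import *
p=at_z("top",(331,240),.05)
s=W(v,(0,-.163,.008))[0]; yaw=np.degrees(v[2])
print(robot.inverse_kinematics([s[0],s[1],.06],[180,0,90+yaw]),robot.inverse_kinematics([s[0],s[1],.06],[180,0,yaw-90]))
fingers.gripper_to(1.0,25)
robot.move_to([p[0],p[1],.16],[180,0,0])
hit=robot.line_to([p[0],p[1],.041],velocity=.1,f_stop=6);print(hit,robot.current_tool_pos())
fingers.gripper_to(0.3,25);print(robot.current_finger_gap(),robot.current_gripper_force())
robot.line_to([p[0],p[1],.16]);print(robot.current_finger_gap(),robot.current_contact_force())
q=robot.current_joint_positions()
robot.move_to([s[0],s[1],.16],[180,0,yaw+90 if abs(robot.inverse_kinematics([s[0],s[1],.16],[180,0,yaw+90])[6])<abs(robot.inverse_kinematics([s[0],s[1],.16],[180,0,yaw-90])[6]) else yaw-90])
robot.line_to([s[0],s[1],.10])
print(robot.current_tool_pos(),robot.current_eef_rot(),robot.current_time_s())
a=vision.grab_frame("scene")[90:240,130:330]
cv2.imwrite("pics/over.png",cv2.resize(a,None,fx=4,fy=4,interpolation=cv2.INTER_CUBIC)[...,::-1])
```

```text
[ 28.82935701  32.24833567 -49.64161039 106.97403826  29.8676107
  54.73299871 -32.36885677] [ 35.93044361  38.31954182 -61.72736151 106.76177415  39.32719132
  59.5038404  139.79404702]
False [ 0.45581706 -0.27112831  0.04170535]
0.579304555598054 26.56010849910672
0.5794377930069864 [-0.08356751  0.67642391 -1.49681912]
[0.49683181 0.05522222 0.10020994] [ 1.79982142e+02 -2.21668178e-03  9.19170878e+01] 7.0667
```

View pics/over.png

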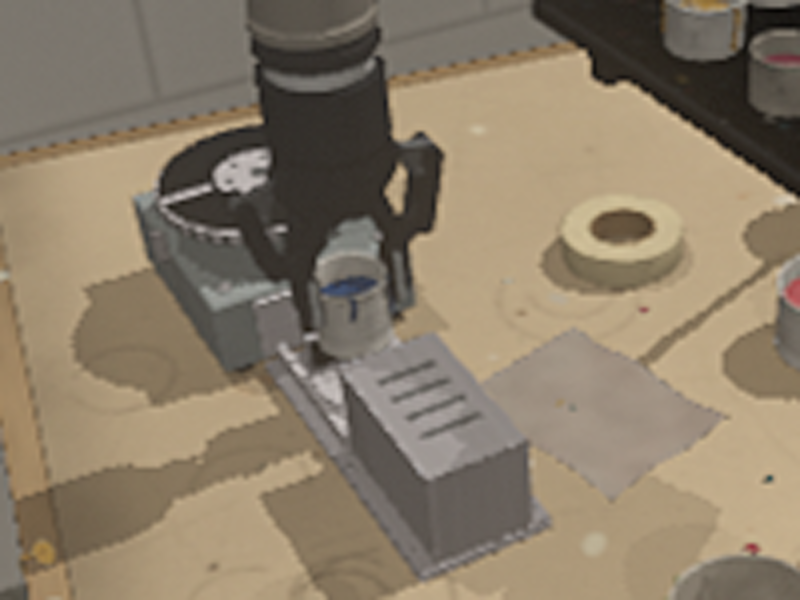

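The tin hangs upright in the jaws over the slot (tin at about 350,305 in the crop), just behind the tunnel mouth. Next I lower it with a force stop.

Run:
```python
from fit2 import *
s=W(v,(0,-.163,.008))[0]
print(robot.line_to([s[0],s[1],.0485],velocity=.04,f_stop=4),robot.current_tool_pos(),robot.current_contact_force())
a=vision.grab_frame("scene")[90:240,130:330]
cv2.imwrite("pics/low.png",cv2.resize(a,None,fx=4,fy=4,interpolation=cv2.INTER_CUBIC)[...,::-1])
```

```text
True [0.49608502 0.05584099 0.04963945] [-1.09522551 -0.07793957  4.98392707]
```

Run:
```python
from fit2 import *
s=W(v,(0,-.163,.008))[0]
fingers.gripper_to(0.85)
print(robot.current_finger_gap())
robot.line_to([s[0],s[1],.17])
fingers.gripper_to(0.0,20)
w=W(v,(-.050,0,.14))[0]
robot.move_to([w[0],w[1],.16],[180,0,92])
print(robot.current_tool_pos(),robot.current_joint_positions(),robot.current_time_s(),robot.current_contact_force(),robot.current_finger_gap())
a=vision.grab_frame("scene")[90:240,130:330]
cv2.imwrite("pics/rel.png",cv2.resize(a,None,fx=4,fy=4,interpolation=cv2.INTER_CUBIC)[...,::-1])
print([(round(r["p"],2),np.round(r["rect"],1).tolist()) for r in recognise("wax_tin","scene")])
for yc in(-.163,): print(pix("scene",W(v,[(0,yc,.058),(0,yc,.008)])))
for t in range(0,360,45):
  q=W(v,(.05*np.cos(np.radians(t)),.05*np.sin(np.radians(t)),.12))[0]; print(t,robot.inverse_kinematics(q,[180,0,92]) is not None)
```

```text
0.8440169484682651
[0.44093721 0.21664293 0.15998371] [  5.54676117  20.07967837 -42.30971236 102.07627743  15.01936566
  63.60730075 -39.75940867] 11.0583 [1.19384494 0.15169714 0.29446345] -0.0012967538660030849
[(0.82, [202.9, 266.4, 37.9, 47.5]), (0.8, [217.8, 182.4, 17.7, 25.3]), (0.77, [237.7, 305.2, 14.2, 24.9])]
[[219.63256774 175.37110247]
 [221.83013933 190.04487677]]
0 True
45 True
90 True
135 True
180 True
225 True
270 True
315 True
```

View pics/rel.png

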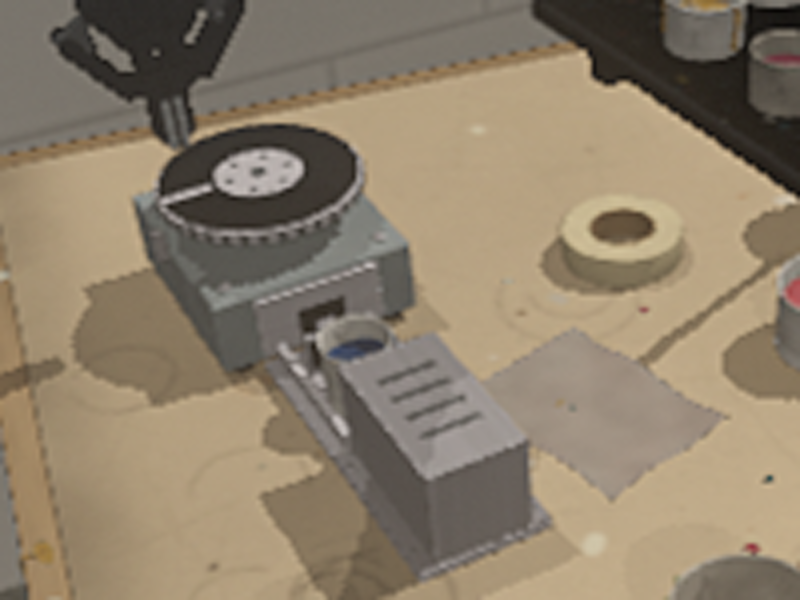

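The tin stands upright in the slot at about (355,345) in the crop. The arm is off the wheel, and the bar is still at the pointer at about (185,197).

```bash
cat > drag.py <<'E'
from fit2 import *
def press(ang,r=.050,zt=.13):
    q=W(v,(r*np.cos(ang),r*np.sin(ang),0))[0]
    robot.line_to([q[0],q[1],zt+.02]); robot.line_to([q[0],q[1],zt],velocity=.08)
    robot.pause(.1); f0=robot.current_contact_force()
    hit=robot.line_to([q[0],q[1],.098],velocity=.015,f_stop=5)
    z=robot.current_tool_pos()[2]; print("hit",hit,z,np.round(robot.current_contact_force()-f0,2))
    return z,np.array(f0),hit
def drag(a0,sweep,z,f0,r=.050,n=18,vel=.06,target=9.):
    N=max(1,int(np.ceil(abs(sweep)/np.radians(n)))); fm=0; Fz=[]
    zmin=z-.004
    for k in range(N+1):
        f=np.array(robot.current_contact_force())-f0; fm=max(fm,np.linalg.norm(f)); Fz.append(round(float(f[2]),1))
        if np.linalg.norm(f)>16: print("high",f); break
        if k==N: break
        z=max(zmin,z+np.clip((f[2]-target)/6000*.7,-.0008,.0008))
        a=a0-sweep*(k+1)/N
        q=W(v,(r*np.cos(a),r*np.sin(a),0))[0]
        robot.line_to([q[0],q[1],z],velocity=vel)
    print("fz",Fz,"max",fm); p=robot.current_tool_pos(); robot.line_to([p[0],p[1],z+.03],velocity=.1)
def look(name=None):
    """wheel angle (rad, clockwise from start, mod 2pi) from the top camera"""
    im=vision.grab_frame("top"); g=im.astype(float).mean(2).astype(np.float32)
    th=np.radians(np.arange(0,360,1.)); acc=0
    for rr in np.arange(.038,.066,.003):
        P=W(v,np.c_[-rr*np.cos(th),rr*np.sin(th),np.full_like(th,v[3])])
        q=pix("top",P).astype(np.float32); acc=acc+cv2.remap(g,q[:,0].copy()[None],q[:,1].copy()[None],cv2.INTER_LINEAR)[0]
    acc/=10; w=np.clip(acc-(np.median(acc)+.4*(acc.max()-np.median(acc))),0,None)
    m=np.angle((w*np.exp(1j*th)).sum()); print("bar deg",np.degrees(m).round(1),"peak",acc.max().round(),"med",np.median(acc).round(), "n",int((w>0).sum()))
    if name: cv2.imwrite("pics/"+name+".png",cv2.resize(im[170:300,90:300],None,fx=3.5,fy=3.5,interpolation=cv2.INTER_CUBIC)[...,::-1])
    return m
E
python3 - <<'E'
from drag import *
im=cv2.imread("pics/top0.png")
_g=vision.grab_frame; vision_grab=im[...,::-1]
class V: 
    pass
import drag
real=drag.vision
fake=V(); fake.grab_frame=lambda n:im[...,::-1]; 
drag.vision=fake; drag.look(); drag.vision=real   # zero reference on first picture
z,f0,hit=press(np.pi)
if hit: drag.drag(np.pi,np.radians(300),z,f0)
t=robot.current_time_s()
robot.move_to([.40,-.05,.28],[180,0,45]);print(t,robot.current_time_s())
look("turn1")
E
```

```text
bar deg 0.6 peak 155.0 med 22.0 n 9
hit True 0.1184267172123065 [-1.83 -0.56  6.38]
fz [6.4, 4.4, 5.4, 6.1, 6.7, 7.6, 8.5, 8.1, 9.4, 8.2, 9.3, 8.5, 8.7, 9.7, 9.7, 9.1, 9.2, 8.5] max 9.9140186902789
20.325 21.375
bar deg -113.3 peak 155.0 med 21.0 n 9
```

View pics/turn1.png

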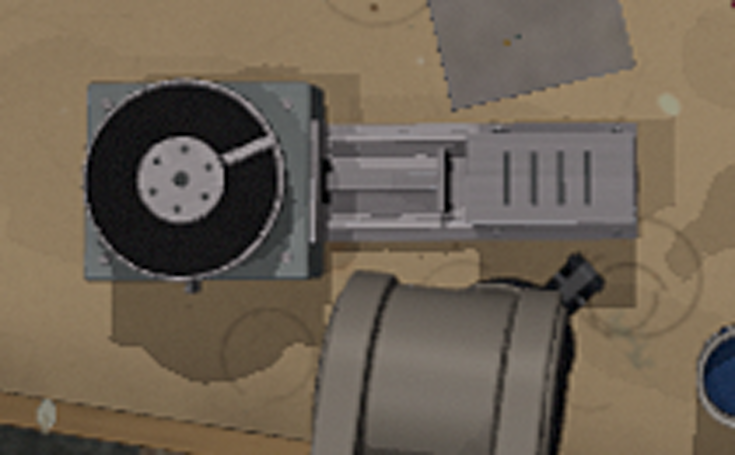

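The bar points up and right at about (250,150), so the wheel is about 246° round. The pusher has passed full out and is coming back, and the slot is empty, so the tin is in the tunnel. About 114° remains.

Run:
```python
from drag import *
def away(): robot.move_to([.40,-.05,.28],[180,0,45])
def approach(a):
    q=W(v,(.05*np.cos(a),.05*np.sin(a),0))[0]; robot.move_to([q[0],q[1],.16],[180,0,92])
rem=114.; a0=np.pi; gain=.87
m0=-113.3
for i in range(3):
    sw=(rem-8)/.95 if i==0 else rem/gain
    approach(a0); z,f0,hit=press(a0,zt=.125)
    if not hit: break
    drag(a0,np.radians(sw),z,f0,n=15 if sw>40 else 6,vel=.05)
    away(); m=np.degrees(look())-.6
    moved=(m-m0+180)%360-180; gain=np.clip(moved/sw,.5,1.); m0=m; rem=-m
    print("swept",sw,"moved",moved,"rem",rem,robot.current_time_s())
    if abs(rem)<3 or rem<0 or rem>120 or robot.current_time_s()>55: break
```

```text
hit True 0.11841880525359472 [-2.41 -1.72  6.32]
fz [6.3, 3.2, 5.9, 7.6, 8.0, 7.0, 8.0, 7.6, 8.8] max 8.92562934508048
bar deg -14.3 peak 155.0 med 21.0 n 9
swept 111.57894736842105 moved 98.44707413060519 rem 14.85292586939484 29.0583
hit True 0.11840259356624044 [-0.67 -1.46  7.52]
fz [7.5, 4.2, 6.3, 6.1] max 7.688256436624276
bar deg 0.2 peak 156.0 med 21.0 n 10
swept 16.834160369760077 moved 14.456763406125077 rem 0.39616246326976223 34.1583
```

Run:
```python
from h import *
snap("top","end",(90,170,300,300),3.5)
print(robot.current_contact_force())
```

```text
[-0.05788242 -0.36679632  0.19981932]
```

View pics/end.png

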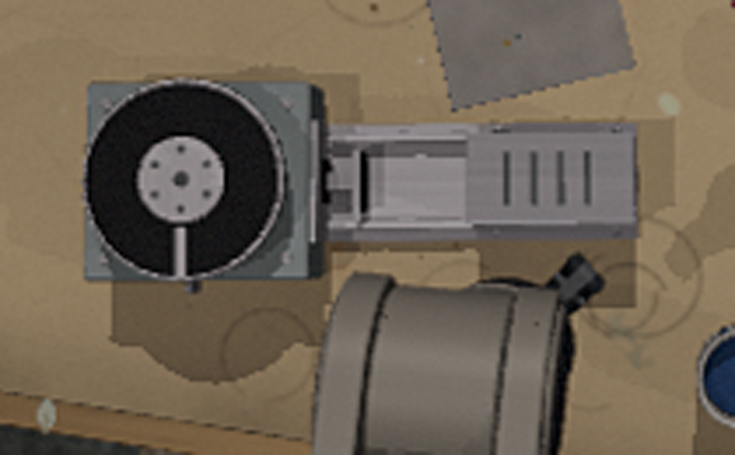

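The bar is back at the pointer (180,250), the pusher is home at (363,182), the slot is empty and the arm is clear.

```bash
python3 -c "
from station import workorder
print(workorder.close_job())"
```

```text
the job is handed in; nothing more can be done
None
```

The job is handed in: the wax tin was pushed into the tunnel (slot seen empty; tin out of sight under the roof), the wheel reads within about 1° of one clockwise turn, the pusher is home, and the arm is clear of everything; no verdict came back.

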